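# Put the steel parallel back in its latched case

## Robot

A 7-joint arm with a two-finger parallel gripper is mounted at the origin on a cart in front of the work surface, level with it; the furniture and walls round the work are solid. World frame = base frame: x ahead of the robot, y to its left, z up, the work surface at z = 0. Lengths are in m, angles in rad, forces in N, time in s.
With the tool pointing down it reaches from about 0.425 to 0.95 m from the base axis. Payload 4.7 kg.
Tool frame: the origin (TCP) lies between the finger pads; the fingertips stand 25 mm ahead of it and the grasp point (between the pads) lies 6 mm ahead of it; z points along the fingers, y is the line along which they close (so a half turn about z gives the same grasp; the last joint's range is limited). The gripper opens to 85 mm and grips with 20 to 120 N. Pads are 22 mm wide; open, the fingers measure 114 mm over their backs; the gripper's body (76 mm by 85 mm) begins 54 mm behind the grasp point. The pads swing forward as they close: fully open they stand 13 mm farther back than shut.
Start: joints at [-0.029, 0.469, -0.049, 1.532, 0.024, 1.141, -0.082], TCP at [0.675, 0, 0.256] pointing down, gripper open.
Joint ranges: [-2.59, 2.59], [-0.33, 1.99], [-1.39, 1.29], [0.1, 2.45], [-1.04, 4.18], [0.21, 1.99], [-2.66, 2.66]. Speed limits (rad/s): [2.57, 2.57, 3.14, 3.14, 3.14, 3.14, 3.14].

## Interface

Orientations are given as a 3x3 rotation matrix whose columns are the frame's x, y, z axes.
In Python, from rig import * gives the robot as it stands. Calls block until the motion is done:
- movep(position, orientation): joint-space move of the TCP to a pose.
- move_l(position, attitude=None, feed=0.15, until_force=None): straight line of the TCP; attitude=None keeps the orientation; feed is the mean speed in m/s. With until_force (N) it stops when the force on the tool has changed by that much, and returns True; else False.
- move_joints(angles): joint-space move.
- command_gripper(opening, newtons=None): finger opening in m; newtons is the grip in N (None keeps the last); returns when the fingers have stopped.
- sleep(seconds).
- inverse_kinematics(position, orientation): joint angles nearest the present ones, or None.
- sense(): the state.
- camera(name): name is "scene" or "side" or "wrist"; returns (picture, depth): 480x640x3 uint8, red, green, blue; 480x640 float32, m along the optical axis (not along the pixel's ray), 0 where there is no reading.
- camera_params(name): a dict with "K" (3x3 intrinsics, pixels), "position" and "rotation" of the camera in the world; the wrist camera has in their place "tool_from_camera" (4x4, takes a point from camera to tool coordinates, whose origin is the TCP and whose axes are the flange's). Camera axes: x right, y down, z forward; pixel columns grow to the right and rows downward; lengths in m; the calibration is good to about 2 mm. A picture is of the moment at which its call begins: read the wrist's pose just before it. camera_params takes no time and is no camera call.
A pose or a line that the arm cannot do raises Unreachable and nothing moves.
- finish_job(): hands the job in; it is judged then, once.
The state is a dict: "time_s": time; "joint_pos": joint angles; "qd": joint speeds; "joint_efforts": joint torques, N m; "position": TCP position; "tcp_rot": TCP orientation; "wrist_force": force on the tool from outside, world axes, zero at the start; "ft_torque": the same for the moment, N m; "finger_gap": finger opening in m; "gripper_force": force on a finger pad.
Only numpy, scipy, OpenCV 4.12 (cv2) and the standard library are available. Lean on these libraries where they do the work, as an engineer would, in place of code of your own. Each camera call takes 0.05 s, during which the arm holds its last target. There are 200 camera calls.

## Task

One of the pair of ground-steel parallels still lies on the bench and has to go back in its grey case: flip the toggle latch on the case's front open until its wire loop is off the lid, lift the lid right up, lay the bar on its narrow edge in the empty groove beside its mate without dropping it, and shut the lid again. The latch may stay undone; leave the other things on the bench where they are.

Things in the scene. Friction and masses are not known exactly. Their poses are not given: they have to be found in the camera images.
- case: Grey instrument case, aluminium edges: 150 mm deep (x), 250 wide (y), seam at 125 mm, shut lid's top at 155 mm. Heavy, does not move. Origin: centre of its underside, on the bench; -x is the front with the latch (turned roughly to the robot), +x the hinge side, z up. Inside, 6 mm walls and a wooden insert, its top 72 mm above the bench, with two grooves along y.
- latch_lever (a joint): Lever of the over-centre latch, rad. 0 = locked, handle 45 degrees down and out; grows as the handle swings out and up (about the case's +y through latch_pivot), stop at 1.8. Passes dead centre at 0.35 rad (about 3 N at the handle; let go before it, it snaps back), springs on to about 0.9, then stays where left. The loop comes off the keeper at about 1.35 and springs outward by itself; swing the lever to about 1.6.
- latch_grip (a point): Middle of the lever's black plastic handle: 30 mm wide (case's y), 12 mm thick, 48 mm long, 70 mm from the pivot. Locked, it is 65 mm in front of the case's front face and 50 mm above the bench. It can be pinched across its 30 mm width from above; it turns between the pads as the lever swings.
- latch_pivot (a point): The lever's fixed pivot, 16 mm in front of the front face, 100 mm above the bench; axis along the case's y.
- loop_bar (a point): Middle of the crossbar of the latch's 57 mm wide steel wire loop (5 mm wire). Locked, the bar sits behind the lip of the keeper and holds the lid down.
- keeper (a point): Point on the hook-shaped keeper on the lid's front edge where the loop's bar sits when locked. It moves with the lid.
- case_lid (a joint): The lid's hinge, rad: 0 = shut, grows as the lid's front rises, stop at 1.75. A stiff friction hinge: about 5 N at the lid's handle moves it and it stays where it is left, open or half-way. Standing open, its front edge is about 275 mm above the bench. It cannot be lifted while the latch is hooked.
- lid_hinge (a point): Middle of the lid's hinge line: 75 mm behind the case's centre, 125 mm above the bench, axis along the case's y.
- lid_handle (a point): Middle of the bar of the black bow handle on the lid: round bar 11 mm thick and about 100 mm long along the case's y, 36 mm free under it. Lid shut: 115 mm in front of the hinge line and 72 mm above it. It turns with the lid.
- groove (a point): Where the middle of the loose parallel lies once seated in the empty groove (the one nearer the latch): 26 mm in front of the case's centre, 73.5 mm above the bench. The groove runs along the case's y: 18 mm wide, 165 long, 8 deep, floor 64 mm above the bench. Axes as the case's. The mate, fixed, lies in the other groove, 68 mm behind.
- parallel_mid (a point): Centre of the loose ground-steel parallel, a plain bar 145 mm long (x of this point), 10 mm thick (y) and 19 mm high (z), 0.2 kg, with small holes in its sides; it stands on its 10 mm edge on the bench, so this point is 9.5 mm up.
- parallel: The same parallel as a body; origin at the centre of its underside, z up. Its long side is turned by -0.140 rad about z from this body's x: use point parallel_mid.
- wrench: Bystander: combination wrench, 171 mm long, lying behind the parallel. Origin under its middle.
- feeler: Bystander: closed feeler gauge, 100 x 18 x 9 mm, lying flat. Origin under its middle.
- tape: Bystander: roll of white tape, 72 mm across, 19 mm high, lying flat. Origin under its middle.
- glue: Bystander: white glue bottle, 38 mm across, 114 mm high, standing. Origin under its middle.
Mind the look-alikes: they are no part of the job. Several things look just like the parallel: the one meant starts nearest to the robot's base.

How it is judged:
By the outcome, as a careful person would: the job done as asked, in the order asked, and still so for the second after the job is handed in, with the robot touching nothing.
It also fails if it takes over 72 s, if anything falls off the work surface, if the arm or the gripper's body presses on something with over 40 N, if the wrist force passes 120 N, or if a joint passes its speed limit or range.

## Working session

There is one attempt and no reset: what is moved stays moved. The work goes in short steps, each a Python script; the robot and the scene stay as the last script left them, time stands still between calls to the robot, and variables do not carry over. Pictures are saved under pics/ and viewed, at most 11 in all, crops included, and the job is handed in when it is done.

```bash
ls; mkdir -p pics; cat > h.py <<'E'
from rig import *
import numpy as np, cv2
def save(n,im): cv2.imwrite('pics/'+n,cv2.cvtColor(im,cv2.COLOR_RGB2BGR))
def cam(name):
    p=camera_params(name)
    s=sense(); im,d=camera(name)
    K=np.array(p['K'])
    if 'position' in p: R=np.array(p['rotation']);t=np.array(p['position'])
    else:
        T=np.array(p['tool_from_camera']);Rt=np.array(s['tcp_rot'])
        R=Rt@T[:3,:3];t=Rt@T[:3,3]+np.array(s['position'])
    return im,d,K,R,t
def ray(uv,K,R): return R@np.linalg.inv(K)@np.array([uv[0],uv[1],1.])
def plane(uv,c,z): r=ray(uv,c[2],c[3]); return c[4]+r*(z-c[4][2])/r[2]
def dpt(c):
    "world points for each pixel"
    h,w=c[1].shape;u,v=np.meshgrid(np.arange(w),np.arange(h))
    P=np.stack([u,v,np.ones_like(u)],-1)@np.linalg.inv(c[2]).T*c[1][...,None]
    return P@c[3].T+c[4]
E
python3 - <<'E'
from h import *
import pickle
for n in ('scene','side','wrist'):
    c=cam(n); save(n+'0.png',c[0]); pickle.dump(c,open(n+'0.pkl','wb')); print(n,c[4].round(3),c[3][:,2].round(2),c[2][0,0])
a=cv2.imread('pics/scene0.png')
E
```

```text
pics
scene [0.181 0.684 0.742] [ 0.42 -0.67 -0.61] 482.5372984393413
side [ 0.415 -0.774  0.753] [ 0.2   0.79 -0.58] 478.03812783598613
wrist [0.675 0.077 0.373] [-0.   -0.3  -0.95] 382.8462699157283
```

View pics/scene0.png

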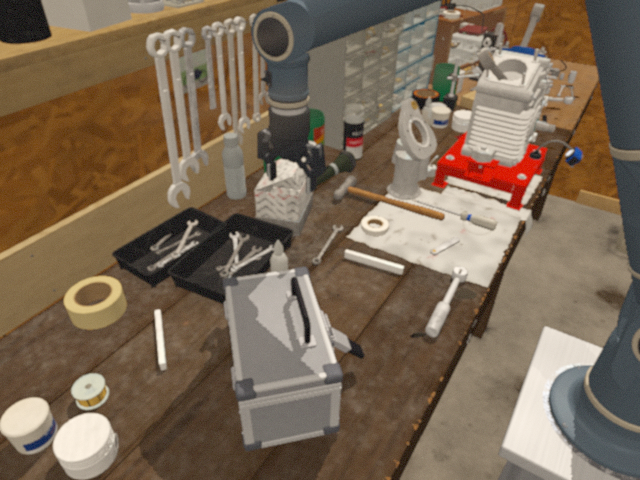

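View pics/side0.png

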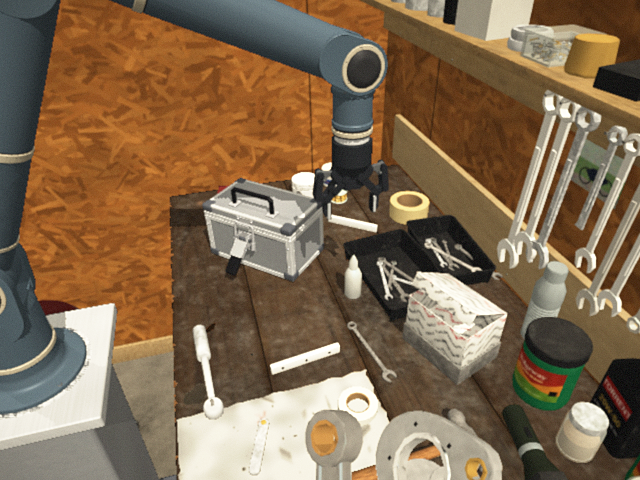

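Candidates for the parallel are the white bar at scene (374,262) / side (305,358), the white bar at scene (160,340) / side (353,222), and the feeler gauge at scene (447,246) / side (260,445). The case's latch is at scene (345,345) / side (238,262), and the lid's bow handle at side (253,195). Next I'll measure them in both views.

```bash
cat > m.py <<'E'
from h import *
import pickle
S=pickle.load(open('scene0.pkl','rb'));D=pickle.load(open('side0.pkl','rb'))
def tri(a,b):
    r=[ray(a,S[2],S[3]),ray(b,D[2],D[3])];o=[S[4],D[4]]
    A=np.stack([r[0],-r[1]],1);k=np.linalg.lstsq(A,o[1]-o[0],rcond=None)[0]
    p=o[0]+k[0]*r[0];q=o[1]+k[1]*r[1];return (p+q)/2,np.linalg.norm(p-q)
for n,a,b in (('A',(374,262),(305,358)),('B',(160,340),(353,222)),('feeler',(447,246),(260,445))):
    p,e=tri(a,b);print(n,p.round(3),round(e,4),'r',np.hypot(*p[:2]).round(3))
for c,n,seed,bx in ((S,'scene',None,(335,240,415,285)),(D,'side',None,(262,335,350,380))):
    x0,y0,x1,y1=bx;im=c[0][y0:y1,x0:x1];m=cv2.inRange(im,(150,150,140),(255,255,255))
    k,l,st,_=cv2.connectedComponentsWithStats(m);i=1+np.argmax(st[1:,4]);ys,xs=np.nonzero(l==i)
    P=dpt(c)[ys+y0,xs+x0];P=P[c[1][ys+y0,xs+x0]>0]
    T=P[P[:,2]>.014]
    (cx,cy),wh,ang=cv2.minAreaRect(T[:,:2].astype(np.float32));
    v=np.linalg.svd(T[:,:2]-T[:,:2].mean(0),full_matrices=False)[2][0]
    print(n,len(T),st[i],(cx,cy),wh,'yaw',np.degrees(np.arctan2(v[1],v[0])),'zmax',np.percentile(P[:,2],[2,50,98]))
# case: top surface depth points
for c,n in ((S,'scene'),(D,'side')):
    P=dpt(c);m=(c[1]>0)&(abs(P[...,2]-.155)<.006)&(P[...,0]>.4)&(P[...,0]<.85)&(P[...,1]>0)&(P[...,1]<.5)
    k,l,st,_=cv2.connectedComponentsWithStats(m.astype(np.uint8));i=1+np.argmax(st[1:,4]);Q=P[l==i]
    b=cv2.minAreaRect(Q[:,:2].astype(np.float32));print(n,'lid',st[i],b,np.median(Q[:,2]),cv2.boxPoints(b).round(3).tolist())
    h=(P[...,2]>.185)&(P[...,2]<.21)&(P[...,0]>.4)&(P[...,0]<.85)&(P[...,1]>0.05)&(P[...,1]<.5)&(c[0].max(-1)<70)&(c[1]>0)
    k,l,st,_=cv2.connectedComponentsWithStats(h.astype(np.uint8))
    for i in range(1,k):
        if st[i,4]>20:
            Q=P[l==i];print('  handle',st[i],Q.mean(0).round(3),np.percentile(Q[:,2],[5,95]).round(3),cv2.minAreaRect(Q[:,:2].astype(np.float32)))
E
python3 m.py
python3 - <<'E'
import cv2
a=cv2.imread('pics/side0.png')[150:390,180:400];cv2.imwrite('pics/crop.png',cv2.resize(a,None,fx=2.4,fy=2.4,interpolation=cv2.INTER_CUBIC))
E
```

```text
A [ 0.539 -0.138  0.008] 0.0028 r 0.556
B [0.786 0.307 0.007] 0.0069 r 0.844
feeler [ 0.418 -0.299  0.004] 0.0077 r 0.514m.py:16: RuntimeWarning: Mean of empty slice.
  v=np.linalg.svd(T[:,:2]-T[:,:2].mean(0),full_matrices=False)[2][0]
  ret = um.true_divide(
Traceback (most recent call last):
  File "m.py", line 16, in <module>
    v=np.linalg.svd(T[:,:2]-T[:,:2].mean(0),full_matrices=False)[2][0]
      ~~~~~~~~~~~~~~~~~~~~~~~~~~~~~~~~~~~~~~~~~~~~~~~~~~~~~~~~~~~~~^^^
IndexError: index 0 is out of bounds for axis 0 with size 0
```

View pics/crop.png

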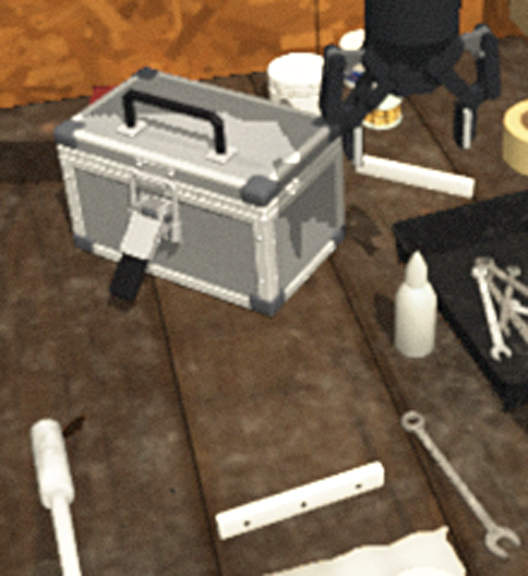

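The crop shows bar A (crop centre (300,500), side (305,358)) with holes in its side, standing on edge and nearest the base, so this is the parallel. The latch handle is at crop (130,278), about side (234,266), and the bow handle's bar runs from crop (128,95) to (220,118).

```bash
sed -i '/^for c,n,seed,bx/,/^    print(n,len/d' m.py; python3 m.py; cat >> m.py <<'E'
print('---latch')
for c,n in ((S,'scene'),(D,'side')):
    P=dpt(c);bx={'scene':(325,325,370,362),'side':(222,225,262,282)}[n];x0,y0,x1,y1=bx
    m=np.zeros(c[1].shape,np.uint8);m[y0:y1,x0:x1]=(c[0][y0:y1,x0:x1].max(-1)<45)
    k,l,st,ce=cv2.connectedComponentsWithStats(m);i=1+np.argmax(st[1:,4]);Q=P[(l==i)&(c[1]>0)]
    print(n,st[i],ce[i],len(Q),np.median(Q,0).round(3) if len(Q) else '')
E
python3 m.py|sed -n '/latch/,$p'
```

```text
A [ 0.539 -0.138  0.008] 0.0028 r 0.556
B [0.786 0.307 0.007] 0.0069 r 0.844
feeler [ 0.418 -0.299  0.004] 0.0077 r 0.514
scene lid [  223   267   116   131 10303] ((0.530921220779419, 0.251411497592926), (0.1586029827594757, 0.2599102854728699), 45.6193962097168) 0.15436725141190577 [[0.382999986410141, 0.28600001335144043], [0.5680000185966492, 0.10400000214576721], [0.6790000200271606, 0.21699999272823334], [0.49399998784065247, 0.39899998903274536]]
  handle [292 278  18  54 267] [0.495 0.233 0.2  ] [0.191 0.203] ((0.4990231990814209, 0.2280731201171875), (0.008243890479207039, 0.10686848312616348), 46.880950927734375)
side lid [ 207  178  116   55 3064] ((0.5327102541923523, 0.2472928762435913), (0.15966323018074036, 0.2582703232765198), 45.62907028198242) 0.15396194168231114 [[0.38499999046325684, 0.2809999883174896], [0.5690000057220459, 0.10000000149011612], [0.6809999942779541, 0.21400000154972076], [0.4959999918937683, 0.39500001072883606]]
  handle [231 188  42  18 178] [0.504 0.216 0.197] [0.188 0.202] ((0.5034443140029907, 0.21777644753456116), (0.011546075344085693, 0.12079112231731415), 47.048744201660156)
---latch
scene [350 341  13  17 113] [356.20353982 350.16814159] 113 [0.427 0.156 0.055]
side [226 256  15  20 196] [232.93367347 265.83673469] 195 [0.434 0.145 0.053]
```

```bash
cat >> h.py <<'E'
Y=np.radians(45.6); C=np.array([.532,.2494,0])
ex=np.array([np.cos(Y),np.sin(Y),0]);ey=np.array([-np.sin(Y),np.cos(Y),0]);ez=np.array([0,0,1.])
def W(x,z,y=0): return C+x*ex+y*ey+z*ez
def down(yax,tilt=0):
    "tool z down, tool y along yax (horizontal); tilt rotates about case +y"
    R=np.stack([np.cross(yax,-ez),yax,-ez],1)
    return cv2.Rodrigues(ey*tilt)[0]@R
def tcp(g,R): return g-.006*R[:,2]
def lever(t): f=t-np.pi/4; return W(-.091-.070*np.cos(f),.1+.07*np.sin(f))
def handle(t): a=np.arctan2(.072,-.115)-t; r=np.hypot(.115,.072); return W(.075+r*np.cos(a),.125+r*np.sin(a))
E
python3 - <<'E'
from h import *
s=sense();print(s['time_s'],np.array(s['tcp_rot']).round(2).tolist(),np.array(camera_params('wrist')['tool_from_camera']).round(3).tolist())
for sg in (1,-1):
    R=down(sg*ey)
    for t in (0,.8,1.6): 
        q=inverse_kinematics(tcp(lever(t),R),R);print('lev',sg,t,None if q is None else np.round(q,2))
    for t,ti in ((0,0),(.8,.15),(1.65,0),(1.65,.35)):
        R2=down(sg*ex,ti);q=inverse_kinematics(tcp(handle(t),R2),R2);print('han',sg,t,ti,None if q is None else np.round(q,2))
E
```

```text
0.15 [[-0.0, 1.0, -0.0], [1.0, 0.0, -0.0], [-0.0, -0.0, -1.0]] [[-0.001, -0.954, -0.298, 0.077], [1.0, -0.001, -0.0, 0.0], [-0.0, -0.298, 0.954, -0.118], [0.0, 0.0, 0.0, 1.0]]
lev 1 0 [ 0.01  0.48 -0.53  2.18  0.43  0.59  1.53]
lev 1 0.8 [ 0.09  0.36 -0.59  2.19  0.32  0.67  1.65]
lev 1 1.6 [ 0.1   0.31 -0.61  2.1   0.24  0.8   1.7 ]
han 1 0 0 [-0.25  0.34 -0.3   1.88  0.12  0.94  0.19]
han 1 0.8 0.15 [-0.36  0.48 -0.28  1.52  0.16  1.31  0.13]
han 1 1.65 0 [-0.4   0.6  -0.28  1.37  0.17  1.19  0.1 ]
han 1 1.65 0.35 [-0.47  0.78 -0.25  1.09  0.21  1.64  0.09]
lev -1 0 [-0.44  0.42  0.02  2.21 -0.02  0.52 -1.18]
lev -1 0.8 [-0.41  0.3   0.01  2.21 -0.    0.62 -1.18]
lev -1 1.6 [-0.43  0.25  0.    2.13 -0.    0.76 -1.2 ]
han -1 0 0 [-1.3   0.53  1.12  1.93 -0.56  1.03 -2.28]
han -1 0.8 0.15 [-1.22  0.69  1.11  1.58 -0.53  1.39 -2.38]
han -1 1.65 0 [-1.17  0.82  1.11  1.43 -0.73  1.34 -2.37]
han -1 1.65 0.35 [-1.07  0.98  1.1   1.14 -0.62  1.73 -2.45]
```

```bash
python3 - <<'E'
from h import *
R=down(ey); p0=tcp(lever(0),R)
command_gripper(.055,30)
movep(p0+ez*.19,R)
c=cam('wrist');save('w1.png',c[0])
move_l(p0+ez*.03,feed=.2)
print(move_l(p0,feed=.08,until_force=8))
command_gripper(.0,30);s=sense();print(s['finger_gap'],s['gripper_force'],s['wrist_force'],s['time_s'])
save('w2.png',cam('side')[0][130:330,160:400])
E
```

```text
False
0.029451892047672408 30.501016974449158 [-4.13829518  1.47943683  5.49213311] 4.0833
```

View pics/w2.png

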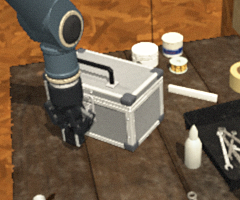

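The picture shows the gripper on the lever at (72,120) in front of the case. A finger gap of 29.5 mm agrees with the 30 mm handle, so I'll swing it now.

```bash
python3 - <<'E'
from h import *
R=down(ey)
for t in np.linspace(.2,1.65,8):
    move_l(tcp(lever(t),R),feed=.1);s=sense();print(round(t,2),round(s['finger_gap'],4),np.round(s['wrist_force'],1))
command_gripper(.048,30)
move_l(tcp(lever(1.65),R)+ez*.12,feed=.25)
print(sense()['time_s'])
c=cam('wrist');save('w3.png',c[0])
d=cam('side')
import pickle;pickle.dump((c,d),open('a.pkl','wb'))
im=cv2.resize(d[0][170:290,190:350],None,fx=2.5,fy=2.5);j=cv2.resize(c[0],(400,300));save('w4.png',np.hstack([im,j]))
E
```

```text
0.2 0.0297 [-2.2  5.1  0. ]
0.41 0.0292 [-2.1  4.8  0.1]
0.61 0.0294 [-3.   4.3  1.3]
0.82 0.0294 [-4.8  3.4  1.5]
1.03 0.0292 [-4.5  3.8  1. ]
1.24 0.0295 [-6.4  3.1  0.6]
1.44 0.0293 [-6.6  1.6  2. ]
1.65 0.0297 [-7.7  0.5  3.4]
7.4167
```

View pics/w4.png

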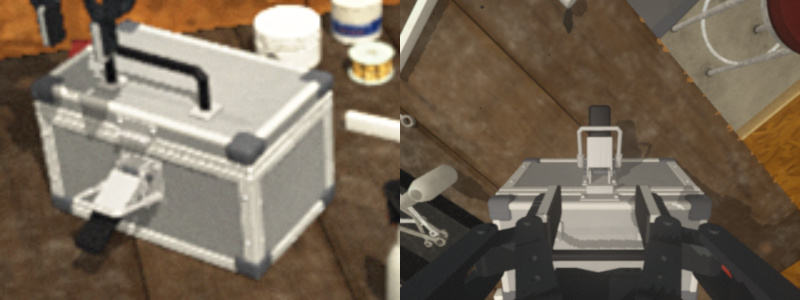

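The loop's crossbar shows at right panel (600,128), out in front of the lid edge, with the lever's black handle at (600,113) standing out. I'll check both heights by depth.

```bash
python3 - <<'E'
from h import *
import pickle
c,d=pickle.load(open('a.pkl','rb'))
def inC(p): q=p-C; return np.array([q@ex,q@ey,q[2]]).round(4)
P=dpt(c)
for n,u,v in (('handle',320,176),('handle',320,185),('barC',320,204),('barL',300,206),('barR',340,206),('lever',320,240)):
    w=P[v-2:v+3,u-2:u+3].reshape(-1,3);w=w[w[:,2]>0.0];print(n,inC(np.median(w,0)) if len(w) else None)
Pd=dpt(d)
for n,u,v in (('handle side',190+95/2.5,170+232/2.5),('lever side',190+125/2.5,170+195/2.5)):
    print(n,inC(Pd[int(v),int(u)]))
# lid corners/top in wrist: fit
m=(abs(P[...,2]-.155)<.006)&(c[1]>0);Q=P[m];print(m.sum())
b=cv2.boxPoints(cv2.minAreaRect(Q[:,:2].astype(np.float32)));print([inC(np.r_[k,0.155]).tolist() for k in b])
E
```

```text
handle [-0.1686  0.0024  0.077 ]
handle [-0.1615  0.0024  0.0795]
barC [-0.1507  0.0022  0.1041]
barL [-0.1493 -0.0132  0.1046]
barR [-0.149   0.0178  0.1043]
lever [-0.1188  0.0024  0.0965]
handle side [-0.1565 -0.0028  0.0739]
lever side [-0.1174 -0.0107  0.0917]
19041
[[-0.0794, 0.1301, 0.155], [-0.0795, -0.1275, 0.155], [0.0681, -0.1276, 0.155], [0.0682, 0.1301, 0.155]]
```

The loop's bar is now 75 mm in front of the front face and 104 mm up, so it is off the keeper and clear of the lid. The lever has sagged back to about 0.5 rad, which doesn't matter with the loop off. Next is the lid.

```bash
python3 - <<'E'
from h import *
R=down(ex);p=tcp(handle(0),R)
command_gripper(.05,40)
movep(p+ez*.09,R)
print(move_l(p,feed=.15,until_force=12))
command_gripper(0,40);s=sense();print(s['finger_gap'],s['time_s'])
for t in np.linspace(.15,1.65,10):
    R=down(ex,.25*t);move_l(tcp(handle(t),R),R,feed=.12);s=sense();print(round(t,2),round(s['finger_gap'],4),np.round(s['wrist_force'],1))
s=sense();print(s['time_s'])
command_gripper(.024,40)
d=cam('side');save('w5.png',d[0][130:330,160:440])
E
```

```text
False
0.009488160198981821 10.3917
0.15 0.0096 [-3.3 -3.   3.8]
0.32 0.0094 [-4.2 -5.2  6.4]
0.48 0.0094 [-5.2 -4.5  9.9]
0.65 0.0096 [-6.1 -4.8 14.9]
0.82 0.0094 [-2.7 -2.2 13.5]
0.98 0.0091 [-0.4 -0.7 11.3]
1.15 0.0099 [1.9 1.4 8. ]
1.32 0.0095 [3.3 3.6 5.4]
1.48 0.009 [4.3 2.8 3.1]
1.65 0.0093 [4.3 2.8 1.2]
13.7833
```

View pics/w5.png

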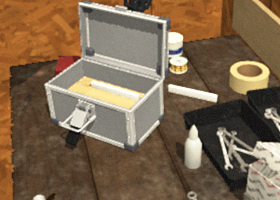

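The lid stands open, with the wooden insert and the mate at about (110,88). I'll back off, look into the case and then over the bar.

```bash
python3 - <<'E'
from h import *
import pickle
s=sense();z=np.array(s['tcp_rot'])[:,2]
move_l(np.array(s['position'])-.11*z,feed=.25)
R=down(ex)
movep(W(-.026,.30),R);c=cam('wrist')
a=cam('side'); 
movep(np.array([.539,-.138,.22]),down(np.array([0,1.,0])) if 0 else R)
b=cam('wrist');pickle.dump((c,b,a),open('b.pkl','wb'))
save('w6.png',np.hstack([cv2.resize(c[0],(400,300)),cv2.resize(b[0],(400,300))]));print(sense()['time_s'])
E
```

```text
Traceback (most recent call last):
rig.Unreachable: the arm cannot follow that straight line within its joint ranges
```

```bash
python3 - <<'E'
from h import *
import pickle
s=sense();z=np.array(s['tcp_rot'])[:,2];p=np.array(s['position'])
for L in (.07,.055,.04,.03):
    try: move_l(p-L*z,feed=.2);print('ok',L);break
    except Unreachable: print('no',L)
R=down(ex)
p=np.array(sense()['position'])
for dx in (0,.0,-.03):
    try: move_l(np.array([p[0]+dx,p[1]+dx,.37]),R,feed=.25);break
    except Unreachable: print('no up',dx)
movep(W(-.026,.30),R);c=cam('wrist')
a=cam('side'); 
movep(np.array([.539,-.138,.22]),R)
b=cam('wrist');pickle.dump((c,b,a),open('b.pkl','wb'))
save('w6.png',np.hstack([cv2.resize(c[0],(400,300)),cv2.resize(b[0],(400,300))]));print(sense()['time_s'])
E
```

```text
ok 0.07
17.6333
```

View pics/w6.png

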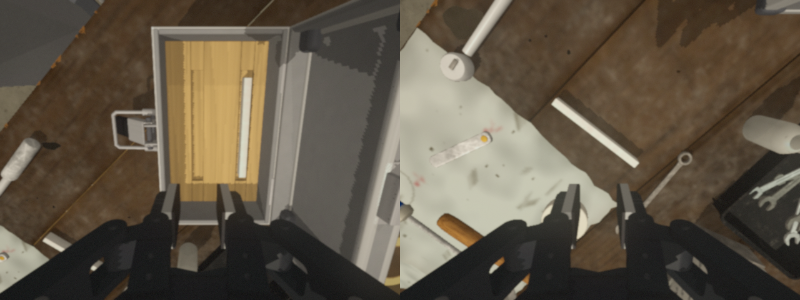

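Left panel: the empty groove runs at u≈197 from v≈70 to 180, with the mate at (245,128). Right panel: the parallel runs from (553,101) to (637,164). Now for exact positions.

```bash
cat > n.py <<'E'
from h import *
import pickle
c,b,a=pickle.load(open('b.pkl','rb'))
def inC(p): q=p-C; return np.array([q@ex,q@ey,q[2]]).round(4)
m=cv2.inRange(b[0],(165,165,155),(255,255,255));m[:,:235]=0;m[:,390:]=0;m[:150]=0;m[275:]=0
k,l,st,ce=cv2.connectedComponentsWithStats(m);i=1+np.argmax(st[1:,4]);print('bar px',st[i],ce[i])
ys,xs=np.nonzero(l==i);bb=cv2.boxPoints(cv2.minAreaRect(np.stack([xs,ys],1).astype(np.float32)))
Q=np.array([plane((x,y),b,.019)[:2] for x,y in zip(xs,ys)],np.float32)
r=cv2.minAreaRect(Q);v=np.linalg.svd(Q-Q.mean(0),full_matrices=False)[2][0]
print('bar',r,Q.mean(0),'yaw',np.degrees(np.arctan2(v[1],v[0])))
P=dpt(b);pz=P[ys,xs];print('depth z bar',np.percentile(pz[:,2],[10,50,90]).round(4))
# wide-base height check: bar triangulated between wrist and side0
D=pickle.load(open('side0.pkl','rb'))
P=dpt(c)
# rectify the insert plane in case frame, 0.5mm/px, x -70..70, y -95..95
def rect(z,c):
    gx,gy=np.meshgrid(np.arange(-.075,.0751,.0005),np.arange(-.13,.1301,.0005))
    p=C+gx[...,None]*ex+gy[...,None]*ey+np.array([0,0,z]);q=(p-c[4])@c[3]@c[2].T
    uv=(q[...,:2]/q[...,2:]).astype(np.float32);return cv2.remap(c[0],uv[...,0],uv[...,1],cv2.INTER_LINEAR),cv2.remap(P.astype(np.float32),uv[...,0],uv[...,1],cv2.INTER_NEAREST)
im,H=rect(.072,c)
pickle.dump(im,open('rect.pkl','wb'))
save('w7.png',cv2.resize(im,None,fx=1.15,fy=1.15))
print('insert z',np.nanmedian(H[200:320,130:170,2]))
g=im.astype(int).sum(-1)
pr=np.median(g[180:340],0);print('profile x -60..10:',[(round(-.075+.0005*i,4),int(pr[i])) for i in range(50,150,2)])
hp=np.median(H[180:340,:,2],0);print('z',[(round(-75+.5*i,0),round(float(hp[i])*1000)) for i in range(50,290,6)])
E
python3 n.py
```

```text
bar px [ 243  158  139  110 1984] [311.16330645 212.14163306]
bar ((0.539385974407196, -0.13743817806243896), (0.14454351365566254, 0.010406925342977047), 7.316248416900635) [ 0.5365423  -0.13777927] yaw 7.3189254
depth z bar [0.0181 0.0192 0.0202]
insert z 0.07222021
profile x -60..10: [(-0.05, 339), (-0.049, 337), (-0.048, 336), (-0.047, 337), (-0.046, 340), (-0.045, 352), (-0.044, 382), (-0.043, 420), (-0.042, 442), (-0.041, 447), (-0.04, 449), (-0.039, 456), (-0.038, 466), (-0.037, 470), (-0.036, 461), (-0.035, 424), (-0.034, 366), (-0.033, 336), (-0.032, 347), (-0.031, 386), (-0.03, 425), (-0.029, 449), (-0.028, 461), (-0.027, 467), (-0.026, 465), (-0.025, 458), (-0.024, 450), (-0.023, 441), (-0.022, 438), (-0.021, 441), (-0.02, 448), (-0.019, 451), (-0.018, 449), (-0.017, 440), (-0.016, 440), (-0.015, 460), (-0.014, 477), (-0.013, 480), (-0.012, 479), (-0.011, 475), (-0.01, 474), (-0.009, 473), (-0.008, 470), (-0.007, 464), (-0.006, 457), (-0.005, 455), (-0.004, 455), (-0.003, 458), (-0.002, 460), (-0.001, 459)]
z [(-50.0, 72), (-47.0, 72), (-44.0, 72), (-41.0, 72), (-38.0, 72), (-35.0, 72), (-32.0, 64), (-29.0, 64), (-26.0, 64), (-23.0, 64), (-20.0, 64), (-17.0, 65), (-14.0, 72), (-11.0, 72), (-8.0, 72), (-5.0, 72), (-2.0, 72), (1.0, 72), (4.0, 72), (7.0, 72), (10.0, 72), (13.0, 72), (16.0, 72), (19.0, 72), (22.0, 72), (25.0, 72), (28.0, 72), (31.0, 72), (34.0, 64), (37.0, 70), (40.0, 83), (43.0, 83), (46.0, 83), (49.0, 83), (52.0, 72), (55.0, 72), (58.0, 72), (61.0, 72), (64.0, 72), (67.0, 72)]
```

```bash
sleep 1; ls pics/w7.png
```

```text
pics/w7.png
```

View pics/w7.png

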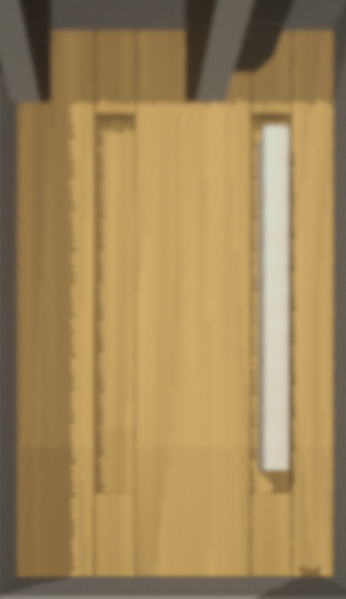

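The bar's top reads 19.2 mm, centre (0.539, -0.137), yaw 7.3°. The groove centre is at case x = -25 mm, y = +1.5 mm, with its floor at 64 mm and the insert top at 72 mm. I'll grip the bar's top 9 mm so the tips stay clear of the insert.

```bash
cat > p.py <<'E'
from h import *
y=np.radians(97.32);R=down(np.array([np.cos(y),np.sin(y),0]));p=np.array([.5394,-.1374,.0355])
Rg=down(ex);g=W(-.025,.0995,.0015)
for q,RR in ((p,R),(g,Rg)): print(inverse_kinematics(q,RR).round(2) if inverse_kinematics(q,RR) is not None else None)
command_gripper(.032,50)
movep(p+ez*.07,R)
print('hit',move_l(p,feed=.12,until_force=8))
command_gripper(0,50);s=sense();print(s['finger_gap'],s['gripper_force'],s['position'])
move_l(p+ez*.05,feed=.1);move_l(p+ez*.19,feed=.3)
w0=np.array(sense()['wrist_force'])
movep(g+ez*.13,Rg)
s=sense();print(s['finger_gap'],s['wrist_force'],s['time_s'])
c=cam('wrist');import pickle;pickle.dump(c,open('c.pkl','wb'))
m=cv2.resize(c[0],(640,480));save('w8.png',m)
E
python3 p.py
```

```text
[ 0.45  0.6  -0.37  1.97  0.35  0.63  1.56]
[-0.19  0.51 -0.4   1.93  0.28  0.76  0.04]
hit False
0.00792579742103318 50.85416615009308 [ 0.54015512 -0.13763017  0.03657987]
0.008160618274083703 [ 0.10374985 -0.12777701 -2.65729723] 22.3667
```

View pics/w8.png

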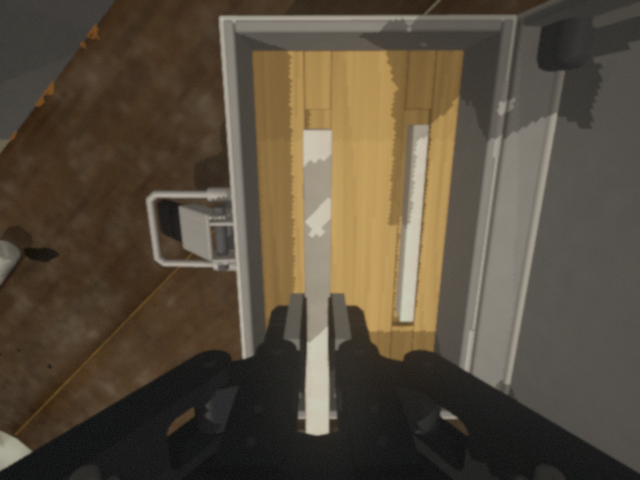

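The bar is held straight at (318,280), lined up with the groove end showing at (318,115). Lowering it now.

```bash
python3 - <<'E'
from h import *
Rg=down(ex);g=W(-.025,.0995,.0015)
move_l(g+ez*.02,feed=.2);w=np.array(sense()['wrist_force'])
h=move_l(g-ez*.002,feed=.03,until_force=4);s=sense();print(h,np.array(s['position'])-g,np.array(s['wrist_force'])-w)
sleep(.2)
c=cam('wrist')
command_gripper(.022,30);sleep(.2)
move_l(np.array(sense()['position'])+ez*.06,feed=.08)
move_l(W(-.026,.30),feed=.3)
d=cam('wrist');print(sense()['time_s'])
import pickle;pickle.dump((c,d),open('d.pkl','wb'))
P=dpt(d)
gx,gy=np.meshgrid(np.arange(-.075,.0751,.0005),np.arange(-.13,.1301,.0005))
p=C+gx[...,None]*ex+gy[...,None]*ey+np.array([0,0,.083]);q=(p-d[4])@d[3]@d[2].T
uv=(q[...,:2]/q[...,2:]).astype(np.float32);H=cv2.remap(P.astype(np.float32),uv[...,0],uv[...,1],cv2.INTER_NEAREST)[...,2]
for y0 in (-.06,-.03,0,.03,.06):
    r=np.median(H[int((y0+.13)/.0005)-8:int((y0+.13)/.0005)+8],0);i=np.nonzero((r>.078)&(np.arange(len(r))>40)&(np.arange(len(r))<150))[0]
    print(y0,len(i) and (-75+.5*i[0],-75+.5*i[-1],r[i].mean()*1000))
save('w9.png',np.hstack([cv2.resize(c[0],(400,300)),cv2.resize(d[0],(400,300))]))
E
```

```text
True [-1.42894696e-04 -9.68996307e-05  1.10025728e-03] [-0.54515439  1.84012793  7.30222984]
26.05
-0.06 (np.float64(-30.5), np.float64(-20.5), np.float32(83.15117))
-0.03 (np.float64(-30.5), np.float64(-21.0), np.float32(83.290276))
0 (np.float64(-30.5), np.float64(-21.0), np.float32(83.303795))
0.03 (np.float64(-30.0), np.float64(-21.0), np.float32(83.230965))
0.06 (np.float64(-30.0), np.float64(-20.5), np.float32(83.351036))
```

View pics/w9.png

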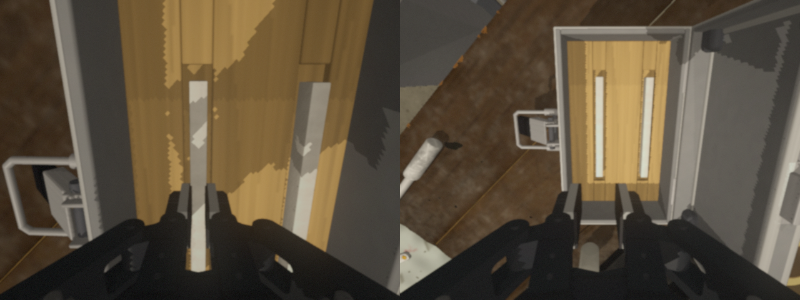

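Right panel: the bar lies at (599,127) beside its mate at (646,127). Its top is level at 83.2 mm, spanning case x from -30.5 to -20.5 mm, so it is seated upright. Now I'll shut the lid by running the path backwards.

```bash
python3 - <<'E'
from h import *
t=1.65;Rt=down(ex,.25*t);p=tcp(handle(t),Rt);pr=p-.07*Rt[:,2]
move_l(W(-.026,.37),feed=.3)
movep(np.array([pr[0],pr[1],.37]),down(ex))
command_gripper(.026,40)
move_l(pr,Rt,feed=.2)
print('hit',move_l(p,Rt,feed=.1,until_force=8))
command_gripper(0,40);s=sense();print(s['finger_gap'],s['time_s'])
if .007<s['finger_gap']<.013:
    for t in np.linspace(1.5,.1,9):
        R=down(ex,.25*t);move_l(tcp(handle(t),R),R,feed=.12);s=sense();print(round(t,2),round(s['finger_gap'],4),np.round(s['wrist_force'],1))
    R=down(ex);print(move_l(tcp(handle(-.03),R),R,feed=.04,until_force=20),sense()['wrist_force'],np.array(sense()['position'])-tcp(handle(0),R))
    command_gripper(.04,40)
    move_l(np.array(sense()['position'])+ez*.13,feed=.2)
    c=cam('wrist');d=cam('side');P=dpt(c);m=(abs(P[...,2]-.155)<.012)&(c[1]>0)
    Q=P[m]-C;z=Q[:,2];x=Q@ex;y=Q@ey;k=(abs(x)<.07)&(abs(y)<.12)
    print(k.sum(),[(i,round(float(np.median(z[k&(abs(x-i)<.01)])),4)) for i in (-.06,-.03,0,.03,.06) if (k&(abs(x-i)<.01)).sum()>20])
    save('w10.png',np.hstack([cv2.resize(d[0][150:390,160:480],(400,300)),cv2.resize(c[0],(400,300))]))
print(sense()['time_s'])
E
```

```text
hit False
0.009492785538265847 29.2
1.5 0.0096 [1.8 2.  8.3]
1.32 0.0099 [ 0.9  1.4 11.5]
1.15 0.0095 [ 0.7  0.2 13.9]
0.98 0.0097 [-0.5 -0.6 14.1]
0.8 0.0095 [-3.3 -2.2 14. ]
0.62 0.0096 [-4.3 -3.1 10.2]
0.45 0.0091 [-5.6 -5.2  6.8]
0.28 0.0094 [-4.7 -4.1  2.3]
0.1 0.0092 [-1.9 -2.2 -1.3]
True [-0.7509403   0.24913819  4.60436431] [ 0.00025158  0.00013239 -0.00052453]
48773 [(-0.06, 0.1555), (-0.03, 0.1554), (0, 0.1553), (0.03, 0.1553), (0.06, 0.1554)]
34.0667
```

View pics/w10.png

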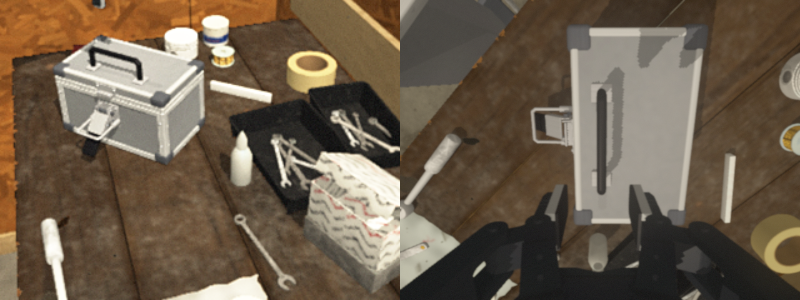

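The lid is shut and level at 155 mm all over. The loop hangs clear in front at right panel (550,125), the other things haven't moved, and the robot touches nothing.

```bash
python3 -c "
from rig import *
print(finish_job())"
```

```text
the job is handed in; nothing more can be done
None
```

The job is done and handed in at about 34 s: the latch is undone with its loop off the lid, the parallel is seated on its narrow edge in the empty groove beside its mate, and the lid is shut. The latch lever sagged back to about 0.5 rad after I let go, but the loop stayed clear of the lid.

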